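# Prop the tube tray off its rest with a levelling wedge

### The arm

A 6-joint arm with a two-finger parallel gripper is mounted at the origin on the work surface. World frame = base frame: x ahead of the robot, y to its left, z up, the work surface at z = 0. Lengths are in m, angles in rad, forces in N, time in s.
With the tool pointing down it reaches from about 0.425 to 0.95 m from the base axis. Payload 3.5 kg.
Tool frame: the origin (TCP) lies on the mounting face of the last link; the fingertips stand 173 mm ahead of it and the grasp point (between the pads) lies 155 mm ahead of it; z points along the fingers, x is the direction in which the jaws open and shut, and the axes are right-handed (so a half turn about z gives the same grasp; the last joint's range is limited). The gripper opens to 85 mm and grips with 20 to 120 N. Pads are 22 mm wide; open, the fingers measure 114 mm over their backs; the gripper's body (76 mm by 85 mm) begins 54 mm behind the grasp point. The pads swing forward as they close: fully open they stand 13 mm farther back than shut.
Start: joints at [-1.269, 0.286, 1.577, -0, 1.279, -0.15], TCP at [0.295, -0.607, 0.405] pointing down, gripper open.
Joint ranges: [-2.77, 2.77], [-0.9, 2.22], [0.21, 2.48], [-1.53, 4.67], [0.24, 2.81], [-2.84, 2.84]. Speed limits (rad/s): [2.79, 2.79, 3.14, 3.14, 3.14, 3.14].

### API

Orientations are given as a unit quaternion [x, y, z, w].
In Python, from plant import get_state, read_camera, sign_off gives the robot as it stands.
- The arm moves only by the shell command python3 -m jog 'ROWS' [FORCE]. ROWS is JSON, a list of rows, each an object of numbers: "grip": the closure, from 0 (fully open) to 1 (shut); "x", "y", "z": the shift along the tool's x, y, z in mm; "rx", "ry", "rz": the turn, a rotation vector about the tool's x, y, z in degrees. A call has 1 to 8 rows; each row shifts and turns the commanded pose from where the row before left it, along the tool's axes as they then stand; what a row does not reach is not made up. A row lasts 1/12 s, in which the tool goes at most 41.7 mm and 7.16 degrees, less where a joint would pass 70% of its speed; a pose out of reach is approached as far as the arm can. A call with a gripper value outside its range is refused whole. The fingers move at their own pace and stop on an object; FORCE is the grip in N (left out, the last holds). Time passes only in rows, so rows that do not move let the fingers close. It gives the time, the measured TCP pose, the force and the opening at its end, in the units of the state.
- get_state(): the state, without advancing time (a new reading comes with each control period).
- read_camera(name): name is "scene" or "top" or "wrist"; returns a dict with "frame" (480x640x3 uint8, red, green, blue), "intrinsics" (3x3 intrinsics, pixels), "R" (3x3) and "t" (3): a world point X has camera coordinates R X + t. Camera axes: x right, y down, z forward; pixel columns grow to the right and rows downward; lengths in m; the calibration is good to about 2 mm. A picture is of the moment at which its call begins. There is no depth.
- sign_off(): hands the job in, once; it reports no verdict.
The state is a dict: "time": time; "qpos": joint angles; "dq": joint speeds; "joint_efforts": joint torques, N m; "eef_pos": TCP position; "tcp_rot": TCP orientation; "contact_force": force on the tool from outside, world axes, zero at the start; "wrist_torque": the same for the moment, N m; "opening": opening from 0.0 (shut) to 1.0 (fully open).
Only numpy, scipy, OpenCV 4.12 (cv2) and the standard library are available. Lean on these libraries where they do the work, as an engineer would, in place of code of your own. Each camera call takes 0.05 s, during which the arm holds its last target.

### The job

The front rest pads of the tube warmer are about to be changed. Swing its blue guard flap out by the orange tab until it stands square to the warmer's front, then take the yellow wedge by its green grip and, with it flat on the bench, push its thin end under the steel lip at the tray's front until the lip just lifts off the pads, about 4 mm. Finish while still holding the wedge there so that the wedge alone carries the tray's front, keep the flap square, and leave everything else on the bench as it is.

Things in the scene. Friction and masses are not known exactly. Their poses are not given: they have to be found in the camera images.
- warmer: Grey tube warmer fixed to the bench, 230 x 192 mm, under 115 mm high. Origin: bench level, its middle. -x points out of its front (flap and slot), +y to the flap's hinge side. The slot under the tray's front is open to the bench, 106 mm wide between two black rubber pads 14 mm high, and clear 190 mm deep. For 75 mm behind the lip nothing is above 42 mm, bar the flap and its 70 mm post.
- tray: Aluminium tray 190 x 150 mm with a red tube block, 0.6 to 1.1 kg, hinged along its rear edge (origin on that hinge line, 30 mm above the bench, 190 mm behind the lip; axes as the warmer's at rest). It rests by its weight with its front lip on the pads, and needs about 3 to 6 N upward at the lip to lift.
- tray_lip (a point): Middle of the underside (lowest line) of the steel lip bar, 12 mm round, across the tray's front; 14 mm above the bench at rest, 95 mm in front of the warmer's origin. The wedge lifts it here.
- flap (a joint): Angle of the blue guard flap about its upright hinge at the +y end of the warmer's front: 0 = shut across the slot, 1.57 = square, pointing straight out; stop at 2.2. Starts ajar. The hinge is stiff: it stays where left, and takes about 1 N at the tab. Flap 142 mm long, 5 mm thick, 3 to 62 mm above the bench.
- flap_tab (a point): Middle of the top edge of the orange tab on the flap, 102 mm above the bench; the tab is 8 mm thick, 26 mm wide along the flap, and rises 40 mm above the flap; 120 mm from the hinge. Its axes: -y points from hinge to tab along the flap, x is the flap's normal.
- flap_hinge (a point): Flap's upright hinge axis, at the flap's top, 62 mm above the bench. It lies 115 mm in front of the warmer's origin and 71 mm to its +y side.
- wedge: Yellow wedge, 40 mm wide, 155 long, 0.22 kg, loose. Origin: underside, below its grip; +x to the thin end (x=135 mm), 4 mm thick. Ramp rises 1 in 5 to 22 mm at x=45; from there to x=-20 flat, 22 high. On it an upright green grip, 30 mm along x, 20 across y, z 22 to 78. The lip first touches the ramp at x=85; the red line across it at x=65 is where the lip stands when lifted 4 mm.
- wedge_tip (a point): Middle of the wedge's thin end, 2 mm above its underside.
- wedge_grip (a point): Middle of the top of the wedge's green grip, 78 mm above its underside; axes as the wedge's.
Mind the look-alikes: they are no part of the job. Of the things like the wedge, leave any that is black; of the rest the smaller one is meant.

How it is judged:
By the outcome, as a careful person would: the job done as asked, in the order asked, and still so for the second after the job is handed in, while the arm keeps its last pose, push and grip.
It also fails if it takes over 64 s, if anything falls off the work surface, if the arm or the gripper's body presses on something with over 40 N, if the wrist force passes 120 N, or if a joint passes its speed limit or range.

## Working session

There is one attempt and no reset: what is moved stays moved. The work goes in short steps, Python scripts to look and compute and a shell command to move; the robot and the scene stay as the last step left them, time stands still between calls to the robot, and variables do not carry over. Pictures are saved under pics/ and viewed, and the job is handed in when it is done.

```bash
ls; mkdir -p pics; python3 - <<'E'
from plant import get_state, read_camera
import cv2
print(get_state())
for n in ["scene","top","wrist"]:
    c=read_camera(n); cv2.imwrite(f"pics/{n}0.png",c["frame"][:,:,::-1]); print(n,c["intrinsics"],c["R"],c["t"])
E
```

```text
pics
{'time': 0.0, 'qpos': array([-1.26898258e+00,  2.87182135e-01,  1.57817152e+00, -5.28508982e-06,
        1.27861318e+00, -1.49983807e-01]), 'dq': array([ 0.00038641, -0.00179012,  0.00046138, -0.00149445, -0.00102627,
        0.00098511]), 'joint_efforts': array([ 3.11303556e-04, -4.05981946e+01, -2.92624962e+01, -1.30788753e-04,
        5.81579137e-03,  1.07829425e-06]), 'eef_pos': array([ 0.29465447, -0.60701317,  0.40333868]), 'tcp_rot': array([ 8.47520732e-01, -5.30760963e-01, -9.02289931e-04, -7.71399424e-04]), 'contact_force': array([ 1.55513723, -0.42101724,  0.3063479 ]), 'wrist_torque': array([-0.02533705,  0.03558888,  0.03147141]), 'opening': 1.0001554856205592}
scene [[464.33653506   0.         318.39300455]
 [  0.         464.33653506 241.25539927]
 [  0.           0.           1.        ]] [[ 0.64950874  0.7603454  -0.00364161]
 [ 0.41176352 -0.35575837 -0.83897961]
 [-0.63920982  0.54342511 -0.54415068]] [-0.34217676 -0.1561631   1.39548032]
top [[457.82474535   0.         310.29272211]
 [  0.         457.82474535 236.34470411]
 [  0.           0.           1.        ]] [[-0.00460011 -0.99998829  0.00150431]
 [-0.99723035  0.00447574 -0.0742401 ]
 [ 0.07423249 -0.00184166 -0.99723926]] [-0.00571964  0.53618429  1.10777835]
wrist [[388.76545587   0.         313.65532889]
 [  0.         388.76545587 239.37911062]
 [  0.           0.           1.        ]] [[ 0.43777099 -0.89908331 -0.00239916]
 [-0.86421172 -0.42152473  0.27469073]
 [-0.24798116 -0.11817825 -0.96152964]] [-0.67390762 -0.03738963  0.37872451]
```

View pics/scene0.png

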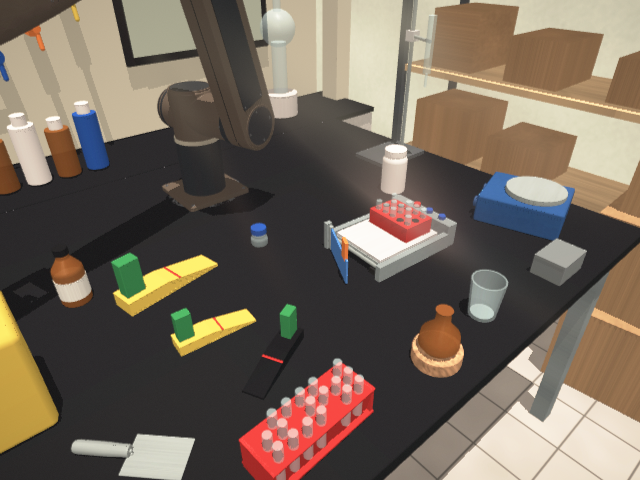

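View pics/top0.png

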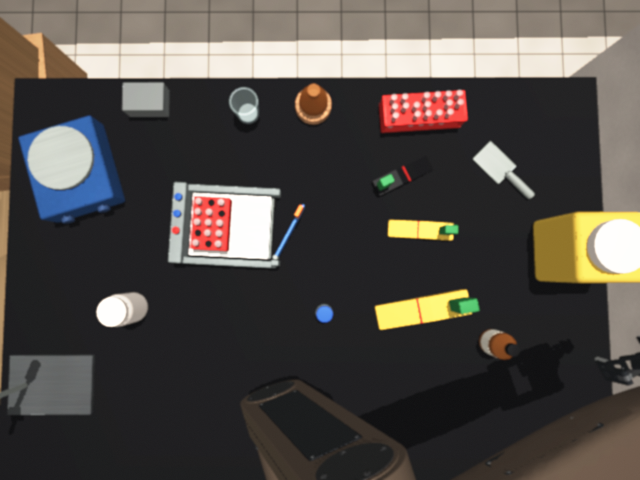

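View pics/wrist0.png

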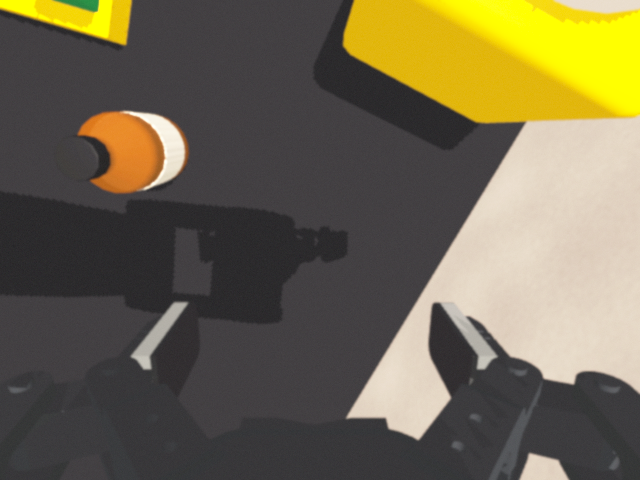

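```bash
python3 - <<'E'
import cv2
t=cv2.imread("pics/top0.png"); s=cv2.imread("pics/scene0.png")
cv2.imwrite("pics/c1.png",cv2.resize(t[170:280,160:310],None,fx=5,fy=5,interpolation=cv2.INTER_CUBIC))
cv2.imwrite("pics/c2.png",cv2.resize(t[200:260,375:475],None,fx=8,fy=8,interpolation=cv2.INTER_CUBIC))
cv2.imwrite("pics/c3.png",cv2.resize(s[180:290,310:470],None,fx=5,fy=5,interpolation=cv2.INTER_CUBIC))
cv2.imwrite("pics/c4.png",cv2.resize(s[290:370,160:270],None,fx=7,fy=7,interpolation=cv2.INTER_CUBIC))
E
```

```text
(no output)
```

View pics/c1.png

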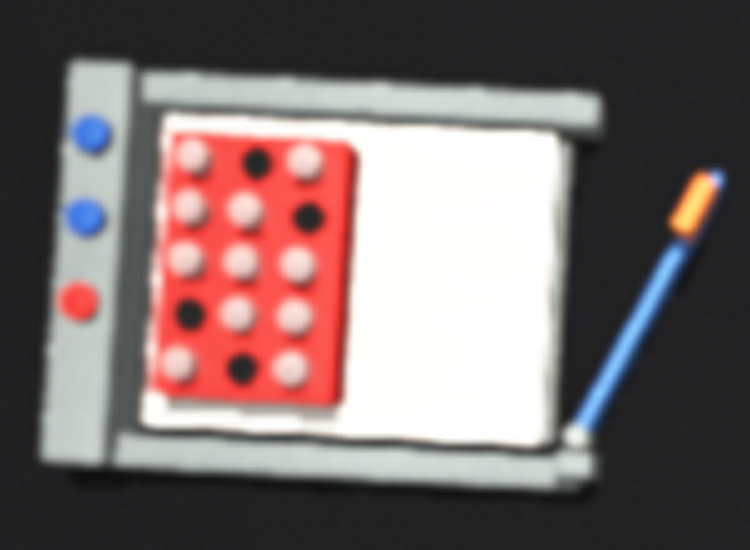

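View pics/c2.png

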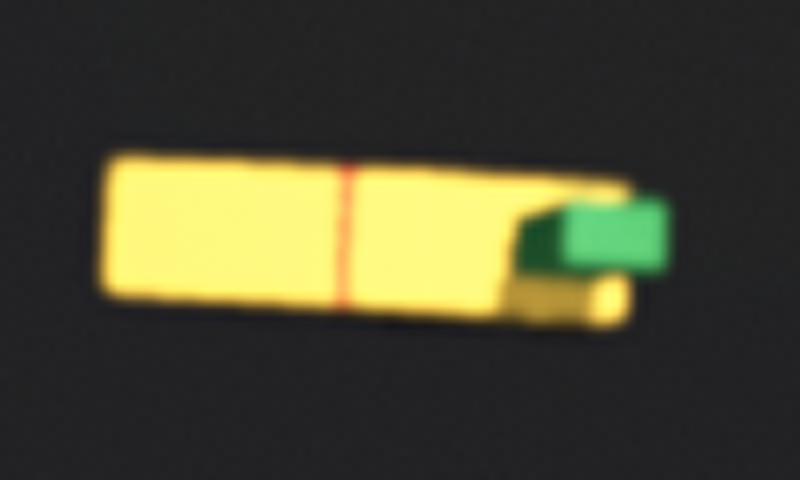

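View pics/c3.png

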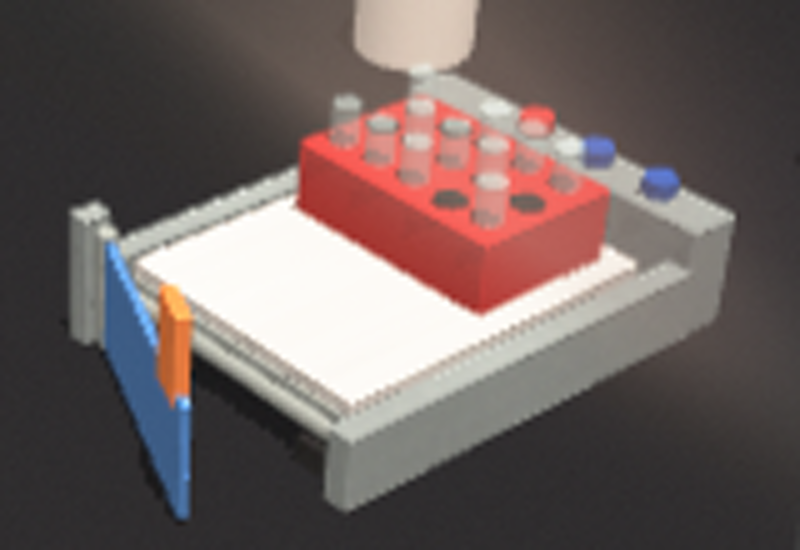

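View pics/c4.png

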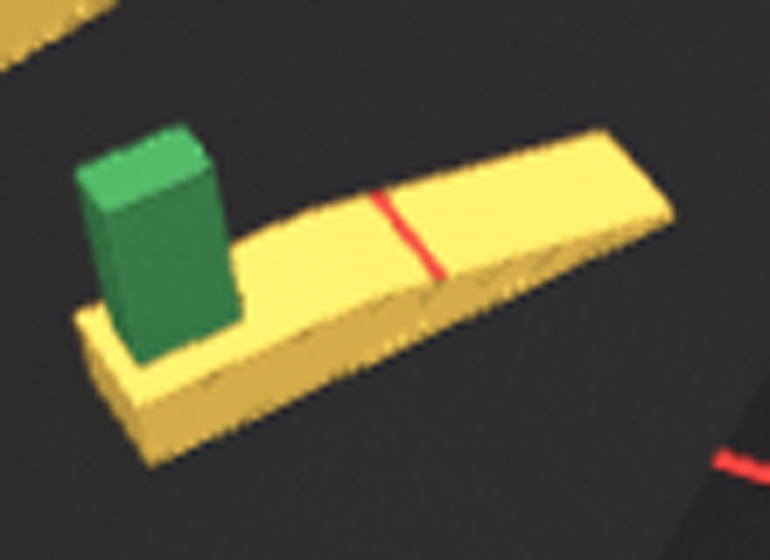

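```bash
cat > h.py <<'E'
import numpy as np, cv2
from plant import get_state, read_camera
def px(c,off,s): return (np.array(c,float)+.5)/s-.5+np.array(off)
def ray(c,p):
    d=c["R"].T@np.linalg.solve(c["intrinsics"],[p[0],p[1],1]); return -c["R"].T@c["t"],d
def atz(c,p,z):
    o,d=ray(c,p); return o+d*(z-o[2])/d[2]
def proj(c,X):
    q=c["intrinsics"]@(c["R"]@np.asarray(X)+c["t"]); return q[:2]/q[2]
def tri(c1,p1,c2,p2):
    A=[];b=[]
    for c,p in((c1,p1),(c2,p2)):
        o,d=ray(c,p); d/=np.linalg.norm(d); P=np.eye(3)-np.outer(d,d); A.append(P); b.append(P@o)
    A=np.vstack(A);b=np.hstack(b); x=np.linalg.lstsq(A,b,rcond=None)[0]; return x,np.linalg.norm(A@x-b)
E
python3 - <<'E'
from h import *
np.set_printoptions(precision=4,suppress=True)
T=read_camera("top");S=read_camera("scene")
t=lambda c:px(c,(160,170),5)
w=lambda c:px(c,(375,200),8)
s3=lambda c:px(c,(310,180),5); s4=lambda c:px(c,(160,290),7)
for n,c,z in [("wallA back",(143,72),.042),("wallA front",(602,95),.042),("wallB front in",(600,135),.042),("wallLow back",(120,435),.042),("wallLow front",(597,455),.042),("rear top",(72,62),.11),("rear bot",(42,462),.11),("hinge",(577,433),.066),("tab",(697,203),.102),("flap tip",(718,178),.062),("tray front l",(570,140),.03),("tray front r",(550,445),.03)]:
    print(n,atz(T,t(c),z))
for n,c,z in [("tipL",(108,155),.003),("tipR",(103,297),.003),("lineL",(347,165),.018),("lineR",(343,310),.018),("grip",(617,236),.078),("rearL",(632,180),.022),("rearR",(628,328),.022)]:
    print(n,atz(T,w(c),z))
for n,a,b in [("tab",t((697,203)),s3((173,290))),("hinge",t((577,433)),s3((107,230))),("tipL",w((108,155)),s4((673,213))),("tipR",w((103,297)),s4((602,130))),("lineL",w((347,165)),s4((442,278))),("lineR",w((343,310)),s4((377,193))),("grip",w((617,236)),s4((145,169)))]:
    print(n,tri(T,a,S,b))
print(get_state()["time"])
E
```

```text
wallA back [0.6636 0.2885 0.042 ]
wallA front [0.6513 0.0651 0.042 ]
wallB front in [0.6317 0.066  0.042 ]
wallLow back [0.487  0.2969 0.042 ]
wallLow front [0.4763 0.0674 0.042 ]
rear top [0.6554 0.3029 0.11  ]
rear bot [0.4729 0.3132 0.11  ]
hinge [0.4862 0.0752 0.066 ]
tab [0.5903 0.0176 0.102 ]
flap tip [0.6075 0.0085 0.062 ]
tray front l [0.6312 0.0816 0.03  ]
tray front r [0.4816 0.0911 0.03  ]
tipL [ 0.5803 -0.2034  0.003 ]
tipR [ 0.5357 -0.2011  0.003 ]
lineL [ 0.5752 -0.2747  0.018 ]
lineR [ 0.5302 -0.2725  0.018 ]
grip [ 0.5474 -0.339   0.078 ]
rearL [ 0.5697 -0.3616  0.022 ]
rearR [ 0.524  -0.3591  0.022 ]
tab (array([0.5899, 0.0176, 0.105 ]), np.float64(3.134154546765234e-05))
hinge (array([0.4859, 0.0749, 0.0645]), np.float64(0.0007857834089265913))
tipL (array([ 0.5797, -0.2051,  0.0008]), np.float64(0.0022397830182120525))
tipR (array([ 0.5357, -0.2018,  0.0004]), np.float64(0.00038659306224626675))
lineL (array([ 0.575 , -0.2757,  0.0166]), np.float64(0.0009714748090325129))
lineR (array([ 0.531 , -0.2724,  0.0147]), np.float64(0.0014217757947869699))
grip (array([ 0.5481, -0.3395,  0.0743]), np.float64(0.0009228789809317266))
0.25
```

```bash
python3 -m jog '[{"x":-24,"y":-30},{"x":-24,"y":-30},{"x":-24,"y":-30},{"x":-24,"y":-30},{"x":-24,"y":-30},{"x":-24,"y":-30},{"x":-24,"y":-30},{"x":-24,"y":-30}]' 40
python3 -m jog '[{"x":-24,"y":-30},{"x":-24,"y":-30},{"x":-24,"y":-30},{"x":-24,"y":-30},{"x":-24,"y":-30},{"x":-24,"y":-30},{"x":-24,"y":-30},{"x":-24,"y":-30}]'
python3 -m jog '[{"rz":-7.1},{"rz":-7.1},{"rz":-7.1},{"rz":-7.1},{"rz":-7.1},{"rz":-7.1},{"rz":-7.1},{"rz":-7.1}]'
python3 -m jog '[{"rz":-7.1},{"rz":-7.1},{"rz":-7.1},{"rz":-7.1},{"rz":-7.1},{"rz":-7.1},{"rz":-7.1},{"rz":-7.1}]'
python3 -m jog '[{"rz":-7.1},{"rz":-4},{}]'
```

```text
$[0]: bad value
$[0]: bad value
$[0]: bad value
$[0]: bad value
$[0]: bad value
```

```bash
cat >> h.py <<'E'
from scipy.spatial.transform import Rotation as Rn
def pose():
    s=get_state(); R=Rn.from_quat(s["tcp_rot"]).as_matrix(); return s,R
def goto(xyz,yaw):
    s,R=pose(); d=R.T@(np.array(xyz)-s["eef_pos"]); cur=np.degrees(np.arctan2(R[1,0],R[0,0]))
    Rt=Rn.from_euler('z',yaw,degrees=True).as_matrix()@np.diag([1,-1,-1])
    print("t",s["time"],"pos",s["eef_pos"].round(4),"yaw",cur.round(2),"F",np.round(s["contact_force"],2),"op",round(s["opening"],3))
    print("tool shift mm",(d*1000).round(1),"rotvec deg",np.degrees(Rn.from_matrix(R.T@Rt).as_rotvec()).round(2))
E
python3 - <<'E'
from h import *
goto([.5899,.0176,.243],61)
c=read_camera("wrist"); cv2.imwrite("pics/w1.png",c["frame"][:,:,::-1])
E
```

```text
t 0.25 pos [ 0.2947 -0.6072  0.404 ] yaw -64.11 F [0.32 0.42 0.74] op 1.0
tool shift mm [-433.  -538.3  161.6] rotvec deg [-8.0000e-02  3.0000e-02 -1.2511e+02]
```

View pics/w1.png

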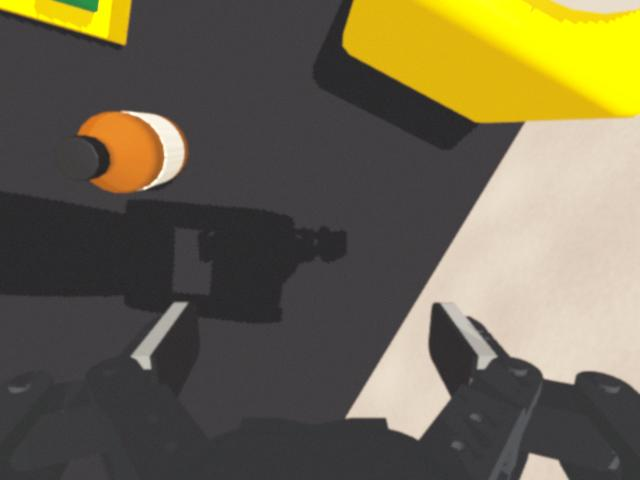

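```bash
python3 -m jog '[{"grip":0,"x":-24,"y":-30,"z":0,"rx":0,"ry":0,"rz":0},{"grip":0,"x":-24,"y":-30,"z":0,"rx":0,"ry":0,"rz":0}]' 40; python3 -m jog '[{"grip":0,"x":-24,"y":-30}]'
```

```text
time: 0.47
eef_pos: [0.3271, -0.5383, 0.4041]
tcp_rot: [0.847, -0.532, -0.0, -0.0]
contact_force: [0.9, -0.1, -0.1]
opening: 1.002$[0]: bad value
```

```bash
python3 -m jog '[{"grip":0,"x":-24,"y":-30,"z":0,"rx":0,"ry":0,"rz":0},{"grip":0,"x":-24,"y":-30,"z":0,"rx":0,"ry":0,"rz":0},{"grip":0,"x":-24,"y":-30,"z":0,"rx":0,"ry":0,"rz":0},{"grip":0,"x":-24,"y":-30,"z":0,"rx":0,"ry":0,"rz":0},{"grip":0,"x":-24,"y":-30,"z":0,"rx":0,"ry":0,"rz":0},{"grip":0,"x":-24,"y":-30,"z":0,"rx":0,"ry":0,"rz":0},{"grip":0,"x":-24,"y":-30,"z":0,"rx":0,"ry":0,"rz":0},{"grip":0,"x":-24,"y":-30,"z":0,"rx":0,"ry":0,"rz":0}]'
python3 -m jog '[{"grip":0,"x":-24,"y":-30,"z":0,"rx":0,"ry":0,"rz":0},{"grip":0,"x":-24,"y":-30,"z":0,"rx":0,"ry":0,"rz":0},{"grip":0,"x":-24,"y":-30,"z":0,"rx":0,"ry":0,"rz":0},{"grip":0,"x":-24,"y":-30,"z":0,"rx":0,"ry":0,"rz":0},{"grip":0,"x":-24,"y":-30,"z":0,"rx":0,"ry":0,"rz":0},{"grip":0,"x":-24,"y":-30,"z":0,"rx":0,"ry":0,"rz":0},{"grip":0,"x":-24,"y":-30,"z":0,"rx":0,"ry":0,"rz":0},{"grip":0,"x":0,"y":0,"z":0,"rx":0,"ry":0,"rz":-7}]'
python3 -m jog '[{"grip":0,"x":0,"y":0,"z":0,"rx":0,"ry":0,"rz":-7},{"grip":0,"x":0,"y":0,"z":0,"rx":0,"ry":0,"rz":-7},{"grip":0,"x":0,"y":0,"z":0,"rx":0,"ry":0,"rz":-7},{"grip":0,"x":0,"y":0,"z":0,"rx":0,"ry":0,"rz":-7},{"grip":0,"x":0,"y":0,"z":0,"rx":0,"ry":0,"rz":-7},{"grip":0,"x":0,"y":0,"z":0,"rx":0,"ry":0,"rz":-7},{"grip":0,"x":0,"y":0,"z":0,"rx":0,"ry":0,"rz":-7},{"grip":0,"x":0,"y":0,"z":0,"rx":0,"ry":0,"rz":-7}]'
python3 -m jog '[{"grip":0,"x":0,"y":0,"z":0,"rx":0,"ry":0,"rz":-7},{"grip":0,"x":0,"y":0,"z":0,"rx":0,"ry":0,"rz":-7},{"grip":0,"x":0,"y":0,"z":0,"rx":0,"ry":0,"rz":-7},{"grip":0,"x":0,"y":0,"z":0,"rx":0,"ry":0,"rz":-7},{"grip":0,"x":0,"y":0,"z":0,"rx":0,"ry":0,"rz":-7},{"grip":0,"x":0,"y":0,"z":0,"rx":0,"ry":0,"rz":-7},{"grip":0,"x":0,"y":0,"z":0,"rx":0,"ry":0,"rz":-7},{"grip":0,"x":0,"y":0,"z":0,"rx":0,"ry":0,"rz":-7}]'
python3 - <<'E'
from h import *
goto([.5899,.0176,.243],61)
c=read_camera("wrist"); cv2.imwrite("pics/w1.png",c["frame"][:,:,::-1])
E
```

```text
time: 1.13
eef_pos: [0.4602, -0.2585, 0.4049]
tcp_rot: [0.847, -0.531, 0.0, 0.0]
contact_force: [0.1, -0.2, 0.8]
opening: 0.998
time: 1.8
eef_pos: [0.5768, -0.0124, 0.4049]
tcp_rot: [0.88, -0.475, 0.0, -0.001]
contact_force: [-0.4, 0.1, 0.2]
opening: 0.998
time: 2.47
eef_pos: [0.5754, -0.0175, 0.4047]
tcp_rot: [1.0, -0.007, -0.0, -0.0]
contact_force: [0.7, 0.3, -0.0]
opening: 0.999
time: 3.13
eef_pos: [0.5753, -0.0175, 0.4047]
tcp_rot: [0.886, 0.464, 0.0, -0.0]
contact_force: [-0.3, 0.2, 0.5]
opening: 0.999
t 3.1333 pos [ 0.5753 -0.0175  0.4047] yaw 55.23 F [-0.35  0.15  0.47] op 0.999
tool shift mm [ 37.1  -8.1 161.7] rotvec deg [-0.   -0.   -5.77]
```

View pics/w1.png

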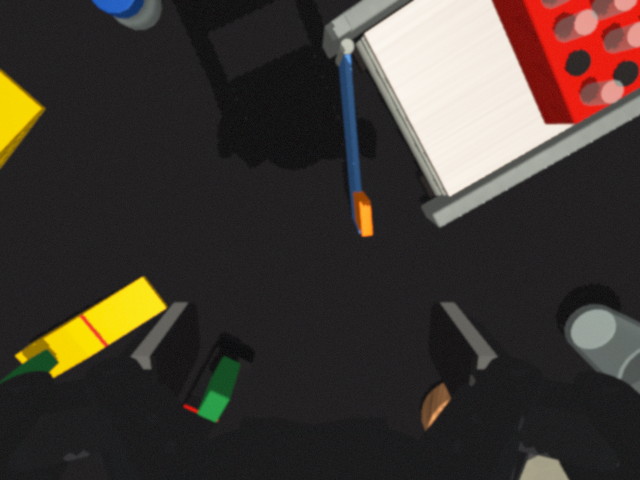

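```bash
python3 - <<'E'
from h import *
f=cv2.imread("pics/w1.png")
cv2.imwrite("pics/w1c.png",cv2.resize(f[0:250,310:560],None,fx=2.4,fy=2.4,interpolation=cv2.INTER_CUBIC))
cv2.imwrite("pics/w1d.png",cv2.resize(f[180:245,340:390],None,fx=9,fy=9,interpolation=cv2.INTER_CUBIC))
E
```

```text
(no output)
```

View pics/w1c.png

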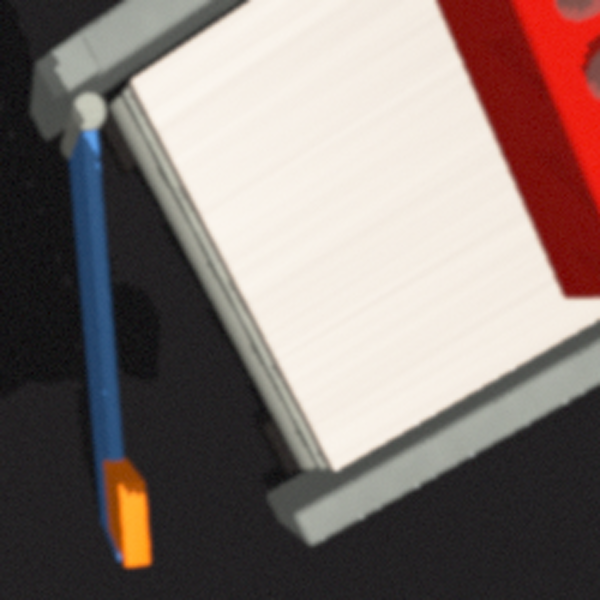

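View pics/w1d.png

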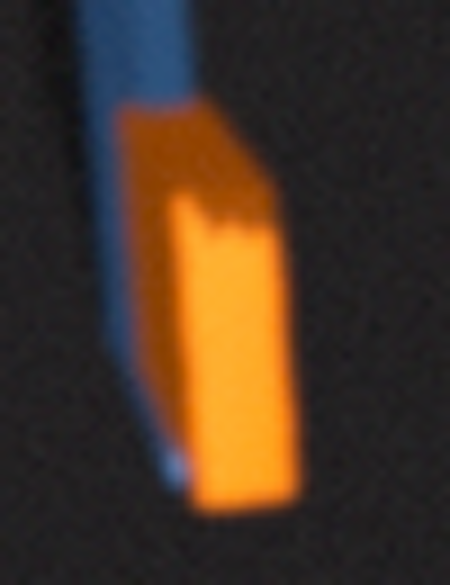

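```bash
python3 - <<'E'
from h import *
np.set_printoptions(precision=4,suppress=True)
W=read_camera("wrist")
d=lambda c:px(c,(340,180),9); k=lambda c:px(c,(310,0),2.4)
def s(n,p,z): r=atz(W,p,z);print(n,r);return r
tab=s("tab",d((237,355)),.102); a=s("a",d((227,200)),.102); b=s("b",d((248,508)),.102)
print("flapdir from tab",np.degrees(np.arctan2(*(b-a)[[1,0]])))
for z in(.062,.066,.07):
    h=s("hinge",k((90,108)),z); print(np.linalg.norm((tab-h)[:2]),np.degrees(np.arctan2(*(tab-h)[[1,0]])))
for n,c1,c2,z in[("lip front",(118,105),(297,468),.018),("tray white edge",(135,85),(330,470),.03),("wall outer",(312,545),(598,397),.042),("wall inner",(300,508),(598,343),.042),("redblock",(440,0),(565,297),.06)]:
    p=s(n,k(c1),z);q=s(n,k(c2),z);print(np.degrees(np.arctan2(*(q-p)[[1,0]])))
E
```

```text
tab [0.5899 0.0172 0.102 ]
a [0.5789 0.0232 0.102 ]
b [0.6011 0.0111 0.102 ]
flapdir from tab -28.55506667836693
hinge [0.4827 0.0751 0.062 ]
0.12189755399345384 -28.37680884474976
hinge [0.4831 0.0744 0.066 ]
0.12118742993410976 -28.190423954996323
hinge [0.4836 0.0737 0.07  ]
0.12047860341470609 -28.001843887932285
lip front [0.4826 0.0912 0.018 ]
lip front [0.6284 0.0795 0.018 ]
-4.586840641128368
tray white edge [0.4818 0.0968 0.03  ]
tray white edge [0.6322 0.0873 0.03  ]
-3.616583767327485
wall outer [0.6488 0.066  0.042 ]
wall outer [0.6588 0.1752 0.042 ]
84.77003933815249
wall inner [0.6342 0.0692 0.042 ]
wall inner [0.6418 0.1829 0.042 ]
86.19006668745858
redblock [0.5169 0.1773 0.06  ]
redblock [0.6157 0.1715 0.06  ]
-3.360031420567516
```

```bash
python3 -m jog '[{"grip":0,"x":0,"y":0,"z":0,"rx":0,"ry":0,"rz":-6.3},{"grip":0,"x":37.6,"y":-3.8,"z":0,"rx":0,"ry":0,"rz":0},{"grip":0,"x":0,"y":0,"z":35,"rx":0,"ry":0,"rz":0},{"grip":0,"x":0,"y":0,"z":35,"rx":0,"ry":0,"rz":0},{"grip":0,"x":0,"y":0,"z":35,"rx":0,"ry":0,"rz":0},{"grip":0,"x":0,"y":0,"z":0,"rx":0,"ry":0,"rz":0}]'
python3 - <<'E'
from h import *
goto([.5899,.0174,.243],61.5)
c=read_camera("wrist"); cv2.imwrite("pics/w2.png",c["frame"][:,:,::-1])
E
```

```text
time: 3.73
eef_pos: [0.5873, 0.0178, 0.2914]
tcp_rot: [0.861, 0.508, -0.006, -0.005]
contact_force: [-1.1, -0.3, -2.1]
opening: 1.002
t 3.7333 pos [0.5873 0.0178 0.2914] yaw 61.03 F [-1.1  -0.27 -2.06] op 1.002
tool shift mm [ 1.2  3.2 48.4] rotvec deg [-0.82  0.31 -0.47]
```

View pics/w2.png

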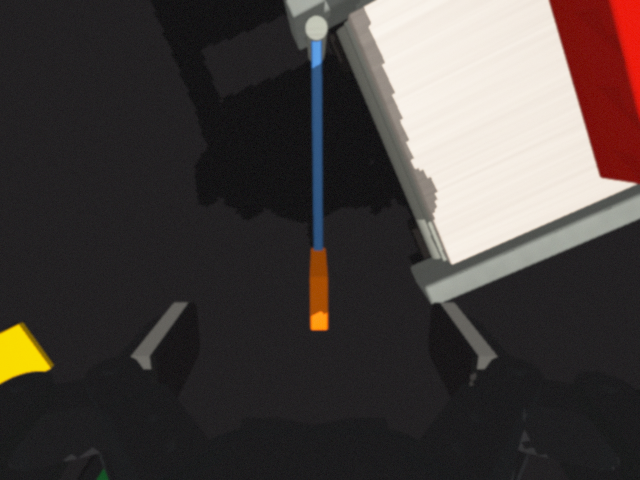

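```bash
python3 -m jog '[{"grip":0,"x":0,"y":0,"z":25,"rx":0,"ry":0,"rz":0},{"grip":0,"x":0,"y":0,"z":22,"rx":0,"ry":0,"rz":0},{"grip":0,"x":0,"y":0,"z":0,"rx":0,"ry":0,"rz":0},{"grip":0,"x":0,"y":0,"z":0,"rx":0,"ry":0,"rz":0}]'
python3 - <<'E'
from h import *
goto([.5899,.0174,.243],61.5)
c=read_camera("wrist"); cv2.imwrite("pics/w3.png",c["frame"][:,:,::-1])
E
```

```text
time: 4.12
eef_pos: [0.5907, 0.0171, 0.2542]
tcp_rot: [0.861, 0.508, 0.0, 0.0]
contact_force: [0.7, 0.4, -0.6]
opening: 1.0
t 4.1167 pos [0.5907 0.0171 0.2542] yaw 61.11 F [ 0.73  0.36 -0.6 ] op 1.0
tool shift mm [-0.1 -0.9 11.2] rotvec deg [ 0.04 -0.02 -0.39]
```

View pics/w3.png

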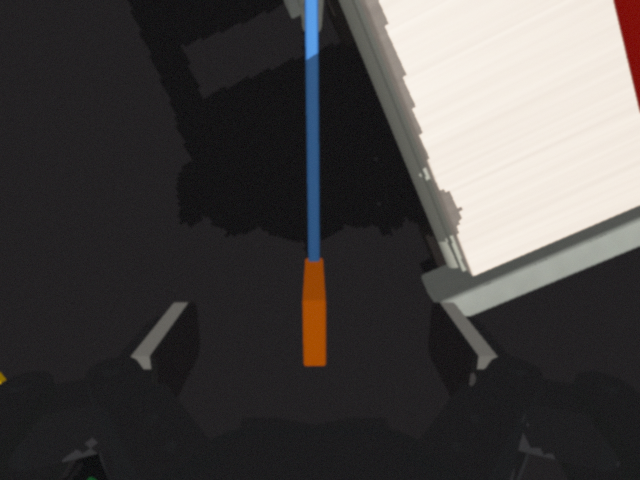

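```bash
python3 -m jog '[{"grip":0,"x":0,"y":-1,"z":11,"rx":0,"ry":0,"rz":-0.4},{"grip":1,"x":0,"y":0,"z":0,"rx":0,"ry":0,"rz":0},{"grip":1,"x":0,"y":0,"z":0,"rx":0,"ry":0,"rz":0},{"grip":1,"x":0,"y":0,"z":0,"rx":0,"ry":0,"rz":0},{"grip":1,"x":0,"y":0,"z":0,"rx":0,"ry":0,"rz":0},{"grip":1,"x":0,"y":0,"z":0,"rx":0,"ry":0,"rz":0},{"grip":1,"x":0,"y":0,"z":0,"rx":0,"ry":0,"rz":0},{"grip":1,"x":0,"y":0,"z":0,"rx":0,"ry":0,"rz":0}]' 30
python3 - <<'E'
from h import *
goto([.5899,.0174,.243],61.5)
h=np.array([.4845,.0745]);s=get_state();d=s["eef_pos"][:2]-h;print(np.linalg.norm(d),np.degrees(np.arctan2(d[1],d[0])))
E
```

```text
time: 4.83
eef_pos: [0.5894, 0.0178, 0.242]
tcp_rot: [0.859, 0.512, 0.0, 0.0]
contact_force: [-0.4, -0.5, -0.0]
opening: 0.089
t 4.8333 pos [0.5894 0.0178 0.242 ] yaw 61.59 F [-0.44 -0.47 -0.01] op 0.089
tool shift mm [-0.1  0.6 -1. ] rotvec deg [ 0.02 -0.01  0.09]
0.11929479803319622 -28.398788925627855
```

```bash
python3 -m jog '[{"grip":1,"x":-10.4,"y":-0.45,"z":0,"rx":0,"ry":0,"rz":5},{"grip":1,"x":-10.4,"y":-0.45,"z":0,"rx":0,"ry":0,"rz":5},{"grip":1,"x":-10.4,"y":-0.45,"z":0,"rx":0,"ry":0,"rz":5},{"grip":1,"x":-10.4,"y":-0.45,"z":0,"rx":0,"ry":0,"rz":5},{"grip":1,"x":0,"y":0,"z":0,"rx":0,"ry":0,"rz":0}]'
python3 - <<'E'
from h import *
goto([.5899,.0174,.243],41.6)
h=np.array([.4845,.0745]);s=get_state();d=s["eef_pos"][:2]-h;print(np.linalg.norm(d),np.degrees(np.arctan2(d[1],d[0])),s["wrist_torque"])
E
```

```text
time: 5.25
eef_pos: [0.5631, -0.0154, 0.242]
tcp_rot: [0.936, 0.353, 0.0, -0.0]
contact_force: [-0.2, 1.1, -1.1]
opening: 0.09
t 5.25 pos [ 0.5631 -0.0154  0.242 ] yaw 41.38 F [-0.2   1.08 -1.1 ] op 0.09
tool shift mm [41.8 -6.9 -1. ] rotvec deg [-0.02 -0.02 -0.22]
0.11938565658773159 -48.846387693721915 [ 0.10408671 -0.02022921 -0.20818417]
```

```bash
python3 -m jog '[{"grip":1,"x":-10.4,"y":-0.45,"z":0,"rx":0,"ry":0,"rz":5},{"grip":1,"x":-10.4,"y":-0.45,"z":0,"rx":0,"ry":0,"rz":5},{"grip":1,"x":-10.4,"y":-0.45,"z":0,"rx":0,"ry":0,"rz":5},{"grip":1,"x":-10.4,"y":-0.45,"z":0,"rx":0,"ry":0,"rz":5},{"grip":1,"x":-10.4,"y":-0.45,"z":0,"rx":0,"ry":0,"rz":5},{"grip":1,"x":-10.4,"y":-0.45,"z":0,"rx":0,"ry":0,"rz":5}]'
python3 -m jog '[{"grip":1,"x":-10.4,"y":-0.45,"z":0,"rx":0,"ry":0,"rz":5},{"grip":1,"x":-10.4,"y":-0.45,"z":0,"rx":0,"ry":0,"rz":5},{"grip":1,"x":-10.4,"y":-0.45,"z":0,"rx":0,"ry":0,"rz":5},{"grip":1,"x":0,"y":0,"z":0,"rx":0,"ry":0,"rz":0},{"grip":1,"x":0,"y":0,"z":0,"rx":0,"ry":0,"rz":0}]'
python3 - <<'E'
from h import *
goto([.4774,-.0447,.243],-3.4)
h=np.array([.4845,.0745]);s=get_state();d=s["eef_pos"][:2]-h;print(np.linalg.norm(d),np.degrees(np.arctan2(d[1],d[0])),s["wrist_torque"])
c=read_camera("wrist"); cv2.imwrite("pics/w4.png",c["frame"][:,:,::-1])
c=read_camera("scene"); cv2.imwrite("pics/s4.png",c["frame"][:,:,::-1])
E
```

```text
time: 5.75
eef_pos: [0.5084, -0.0424, 0.242]
tcp_rot: [0.995, 0.1, 0.0, 0.0]
contact_force: [1.3, 1.2, 1.3]
opening: 0.09
time: 6.17
eef_pos: [0.4775, -0.0446, 0.242]
tcp_rot: [1.0, -0.028, 0.0, -0.0]
contact_force: [-0.6, -0.2, 0.6]
opening: 0.087
t 6.1667 pos [ 0.4775 -0.0446  0.242 ] yaw -3.26 F [-0.63 -0.18  0.64] op 0.087
tool shift mm [-0.1  0.1 -1. ] rotvec deg [-0.   -0.05  0.14]
0.11926704040241166 -93.37343147669804 [-0.01235399  0.04547568 -0.15681099]
```

View pics/w4.png

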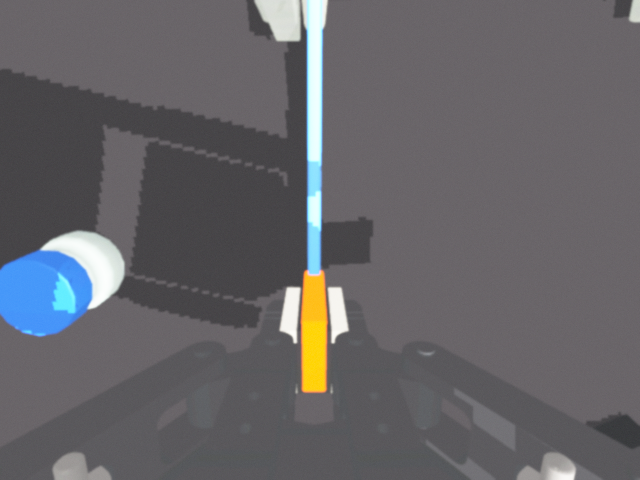

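```bash
python3 -m jog '[{"grip":0.6,"x":0,"y":0,"z":0,"rx":0,"ry":0,"rz":0},{"grip":0.6,"x":0,"y":0,"z":0,"rx":0,"ry":0,"rz":0},{"grip":0.5,"x":0,"y":0,"z":0,"rx":0,"ry":0,"rz":0},{"grip":0.5,"x":0,"y":0,"z":-10,"rx":0,"ry":0,"rz":0},{"grip":0.5,"x":0,"y":0,"z":-30,"rx":0,"ry":0,"rz":0},{"grip":0.5,"x":0,"y":0,"z":-35,"rx":0,"ry":0,"rz":0},{"grip":0.5,"x":0,"y":0,"z":-35,"rx":0,"ry":0,"rz":0},{"grip":0.5,"x":0,"y":0,"z":-35,"rx":0,"ry":0,"rz":0}]'
python3 -m jog '[{"grip":0.3,"x":30,"y":20,"z":0,"rx":0,"ry":0,"rz":0},{"grip":0.3,"x":30,"y":25,"z":0,"rx":0,"ry":0,"rz":0},{"grip":0,"x":0,"y":35,"z":0,"rx":0,"ry":0,"rz":0},{"grip":0,"x":0,"y":0,"z":0,"rx":0,"ry":0,"rz":0}]'
python3 - <<'E'
from h import *
goto([.4774,-.0447,.243],-3.4)
for n in["wrist","scene","top"]:
    c=read_camera(n); cv2.imwrite(f"pics/{n}5.png",c["frame"][:,:,::-1])
E
```

```text
time: 6.93
eef_pos: [0.477, -0.0445, 0.3889]
tcp_rot: [1.0, -0.03, 0.0, 0.0]
contact_force: [1.6, -0.2, 0.4]
opening: 0.502
time: 7.27
eef_pos: [0.5333, -0.1322, 0.3879]
tcp_rot: [1.0, -0.031, 0.001, 0.002]
contact_force: [-0.0, 0.5, 0.4]
opening: 0.954
t 7.2667 pos [ 0.5333 -0.1322  0.3879] yaw -3.58 F [-0.    0.5   0.41] op 0.954
tool shift mm [-61.4 -84.2 144.6] rotvec deg [ 0.18 -0.08 -0.18]
```

View pics/wrist5.png

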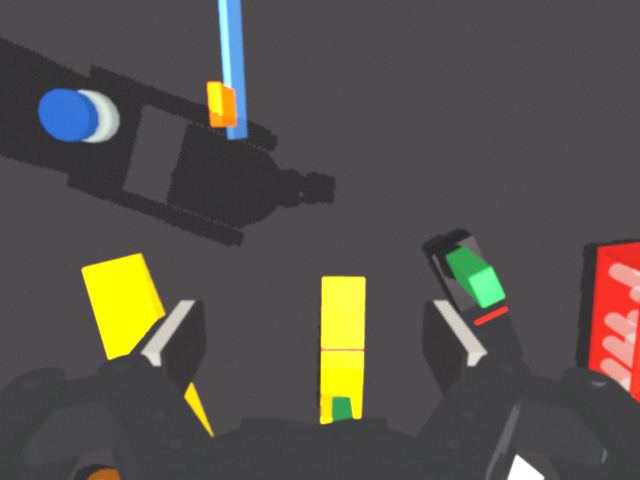

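View pics/top5.png

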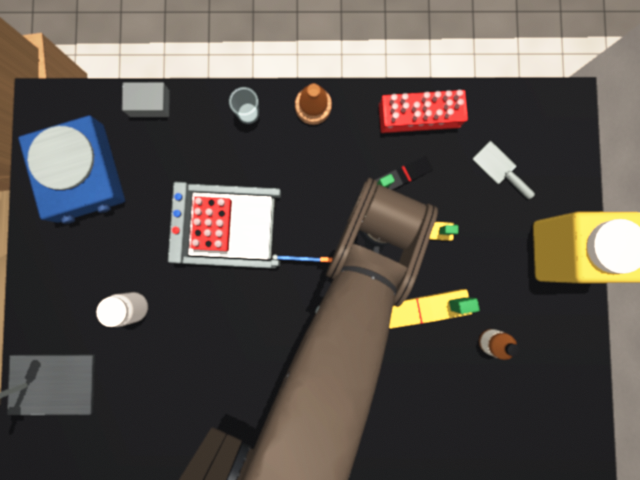

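```bash
python3 - <<'E'
from h import *
f=cv2.imread("pics/top5.png")
cv2.imwrite("pics/t5c.png",cv2.resize(f[170:280,185:345],None,fx=5,fy=5,interpolation=cv2.INTER_CUBIC))
f=cv2.imread("pics/wrist5.png")
cv2.imwrite("pics/w5c.png",cv2.resize(f[0:150,180:280],None,fx=4,fy=4,interpolation=cv2.INTER_CUBIC))
cv2.imwrite("pics/w5d.png",cv2.resize(f[260:440,280:400],None,fx=3.3,fy=3.3,interpolation=cv2.INTER_CUBIC))
E
```

```text
(no output)
```

View pics/t5c.png

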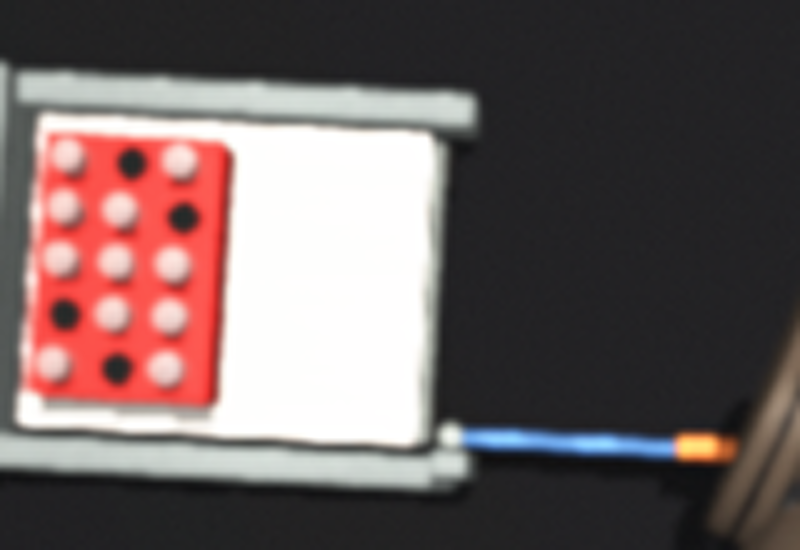

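View pics/w5c.png

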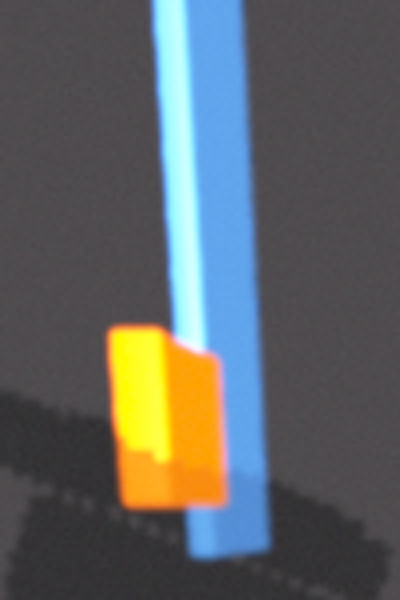

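View pics/w5d.png

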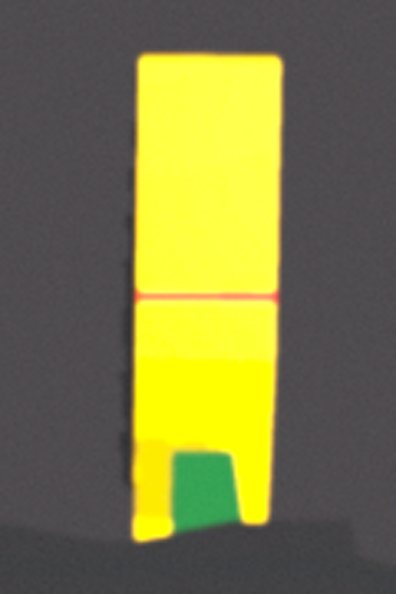

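```bash
python3 - <<'E'
from h import *
np.set_printoptions(precision=4,suppress=True)
W=read_camera("wrist");T=read_camera("top")
k=lambda c:px(c,(180,0),4); d=lambda c:px(c,(280,260),3.3); t=lambda c:px(c,(185,170),5)
def L(n,c,a,b,z1,z2=None):
    p=atz(c,a,z1);q=atz(c,b,z2 or z1);print(n,p,q,np.degrees(np.arctan2(*(q-p)[[1,0]])).round(2))
L("flapL",W,k((153,0)),k((175,325)),.062);L("flapR",W,k((186,0)),k((205,345)),.062)
L("flapRbot",W,k((243,0)),k((268,540)),.003)
L("tab L",W,k((107,335)),k((120,505)),.102)
L("top flap",T,t((462,438)),t((675,447)),.062)
L("wallA",T,t((477,95)),t((18,72)),.042);L("wallL",T,t((5,470)),t((462,490)),.042)
L("red front",T,t((232,150)),t((217,405)),.06);L("white front",T,t((437,135)),t((425,443)),.03)
L("white top",T,t((40,118)),t((437,133)),.03);L("white bot",T,t((18,427)),t((422,443)),.03)
L("red top",T,t((50,135)),t((225,145)),.06)
L("wedge tip",W,d((138,55)),d((282,57)),.004);L("line",W,d((135,296)),d((278,297)),.018)
L("tip-line",W,d((210,56)),d((206.5,296.5)),.004,.018)
E
```

```text
flapL [0.4764 0.0278 0.062 ] [ 0.4738 -0.0228  0.062 ] -92.87
flapR [0.4819 0.0274 0.062 ] [ 0.4787 -0.0264  0.062 ] -93.35
flapRbot [0.4826 0.044  0.003 ] [ 0.4764 -0.0605  0.003 ] -93.35
tab L [ 0.4717 -0.0285  0.102 ] [ 0.4704 -0.0534  0.102 ] -93.03
top flap [0.484  0.0708 0.062 ] [ 0.4793 -0.0298  0.062 ] -92.68
wallA [0.6513 0.0651 0.042 ] [0.6636 0.2885 0.042 ] 86.85
wallL [0.4702 0.2918 0.042 ] [0.4596 0.0722 0.042 ] -92.76
red front [0.622  0.1809 0.06  ] [0.5002 0.187  0.06  ] 177.13
white front [0.6337 0.0855 0.03  ] [0.4825 0.0911 0.03  ] 177.88
white top [0.643  0.2806 0.03  ] [0.6347 0.0855 0.03  ] -92.43
white bot [0.4912 0.2891 0.03  ] [0.4826 0.0925 0.03  ] -92.53
red top [0.6297 0.268  0.06  ] [0.6245 0.1843 0.06  ] -93.55
wedge tip [ 0.5349 -0.1967  0.004 ] [ 0.5771 -0.1998  0.004 ] -4.23
line [ 0.5299 -0.2679  0.018 ] [ 0.5725 -0.2707  0.018 ] -3.83
tip-line [ 0.556  -0.1983  0.004 ] [ 0.5512 -0.2693  0.018 ] -93.85
```

```bash
python3 -m jog '[{"grip":0,"x":4.6,"y":33.7,"z":0,"rx":0,"ry":0,"rz":0.3},{"grip":0,"x":4.6,"y":33.7,"z":0,"rx":0,"ry":0,"rz":0},{"grip":0,"x":4.6,"y":33.7,"z":0,"rx":0,"ry":0,"rz":0},{"grip":0,"x":4.6,"y":33.7,"z":0,"rx":0,"ry":0,"rz":0},{"grip":0,"x":4.6,"y":33.7,"z":15,"rx":0,"ry":0,"rz":0},{"grip":0,"x":4.6,"y":33.7,"z":25,"rx":0,"ry":0,"rz":0},{"grip":0,"x":0,"y":0,"z":25,"rx":0,"ry":0,"rz":0},{"grip":0,"x":0,"y":0,"z":25,"rx":0,"ry":0,"rz":0}]'
python3 -m jog '[{"grip":0,"x":0,"y":0,"z":20,"rx":0,"ry":0,"rz":0},{"grip":0,"x":0,"y":0,"z":0,"rx":0,"ry":0,"rz":0},{"grip":0,"x":0,"y":0,"z":0,"rx":0,"ry":0,"rz":0}]'
python3 - <<'E'
from h import *
goto([.5474,-.336,.205],-3.85)
c=read_camera("wrist"); cv2.imwrite("pics/w6.png",c["frame"][:,:,::-1])
E
```

```text
time: 8.18
eef_pos: [0.5471, -0.332, 0.2966]
tcp_rot: [0.999, -0.033, 0.001, 0.0]
contact_force: [0.6, 0.4, -0.5]
opening: 1.001
time: 8.43
eef_pos: [0.5469, -0.3299, 0.2759]
tcp_rot: [0.999, -0.032, -0.001, -0.001]
contact_force: [-0.8, -0.1, 0.8]
opening: 1.0
t 8.4333 pos [ 0.5469 -0.3299  0.2759] yaw -3.64 F [-0.81 -0.07  0.84] op 1.0
tool shift mm [ 1.   6.2 70.9] rotvec deg [-0.12  0.15  0.21]
```

View pics/w6.png

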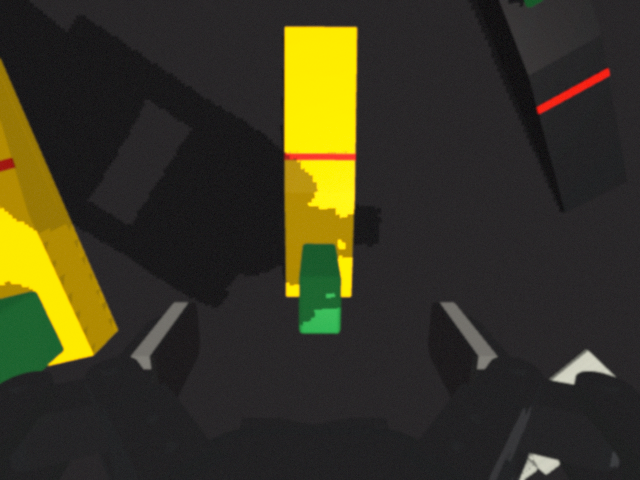

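```bash
python3 - <<'E'
from h import *
np.set_printoptions(precision=4,suppress=True)
W=read_camera("wrist")
f=W["frame"][:,:,::-1]; cv2.imwrite("pics/w6c.png",cv2.resize(f[230:350,270:370],None,fx=5,fy=5,interpolation=cv2.INTER_CUBIC))
for n,p,z in[("grip rear",(320,333),.078),("front?",(320,292),.078),("tip",(320.5,27),.004),("line",(320,156.5),.018)]: print(n,atz(W,p,z))
for x,z in((15,78),(-15,78),(0,78)):
    pass
E
```

```text
grip rear [ 0.5483 -0.3569  0.078 ]
front? [ 0.5495 -0.3354  0.078 ]
tip [ 0.5585 -0.2068  0.004 ]
line [ 0.5539 -0.2771  0.018 ]
```

View pics/w6c.png

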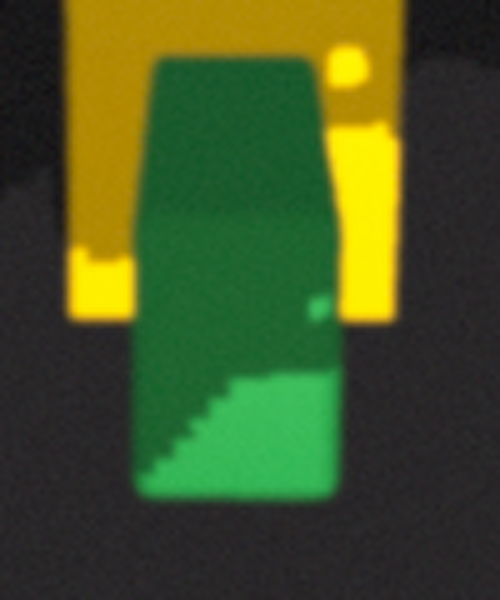

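```bash
python3 -m jog '[{"grip":0,"x":1,"y":5,"z":20,"rx":0,"ry":0,"rz":0},{"grip":0,"x":1,"y":5,"z":20,"rx":0,"ry":0,"rz":0},{"grip":0,"x":0,"y":0,"z":20,"rx":0,"ry":0,"rz":0},{"grip":0,"x":0,"y":0,"z":0,"rx":0,"ry":0,"rz":0},{"grip":0,"x":0,"y":0,"z":0,"rx":0,"ry":0,"rz":0}]'
python3 - <<'E'
from h import *
goto([.5487,-.340,.205],-3.85)
W=read_camera("wrist");cv2.imwrite("pics/w7.png",W["frame"][:,:,::-1])
E
```

```text
time: 8.95
eef_pos: [0.5487, -0.3411, 0.2179]
tcp_rot: [0.999, -0.032, 0.0, 0.0]
contact_force: [-0.6, -0.1, 0.1]
opening: 1.002
t 8.95 pos [ 0.5487 -0.3411  0.2179] yaw -3.69 F [-0.57 -0.08  0.09] op 1.002
tool shift mm [-0.  -1.1 12.9] rotvec deg [ 0.   -0.01  0.16]
```

View pics/w7.png

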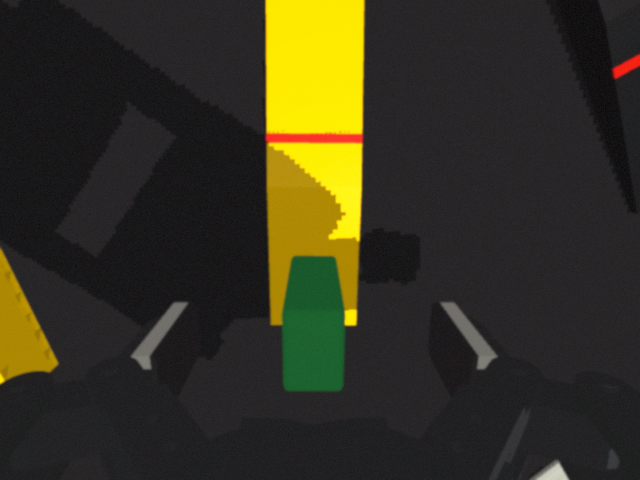

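```bash
python3 - <<'E'
from h import *
W=read_camera("wrist")
for n,p,z in[("line",(314.5,139),.018),("rear",(314,391),.078),("front",(314,310),.078)]: print(n,atz(W,p,z).round(4))
E
python3 -m jog '[{"grip":0,"x":0,"y":-1,"z":13,"rx":0,"ry":0,"rz":0.1},{"grip":1,"x":0,"y":0,"z":0,"rx":0,"ry":0,"rz":0},{"grip":1,"x":0,"y":0,"z":0,"rx":0,"ry":0,"rz":0},{"grip":1,"x":0,"y":0,"z":0,"rx":0,"ry":0,"rz":0},{"grip":1,"x":0,"y":0,"z":0,"rx":0,"ry":0,"rz":0},{"grip":1,"x":0,"y":0,"z":0,"rx":0,"ry":0,"rz":0},{"grip":1,"x":0,"y":0,"z":0,"rx":0,"ry":0,"rz":0},{"grip":1,"x":0,"y":0,"z":0,"rx":0,"ry":0,"rz":0}]' 60
python3 - <<'E'
from h import *
goto([.5487,-.340,.205],-3.4)
W=read_camera("wrist");cv2.imwrite("pics/w8.png",W["frame"][:,:,::-1])
E
```

```text
line [ 0.5532 -0.2769  0.018 ]
rear [ 0.5478 -0.3563  0.078 ]
front [ 0.5497 -0.3267  0.078 ]
time: 9.72
eef_pos: [0.5486, -0.3405, 0.2044]
tcp_rot: [0.999, -0.033, 0.0, 0.0]
contact_force: [0.5, -0.5, 0.3]
opening: 0.222
t 9.7167 pos [ 0.5486 -0.3405  0.2044] yaw -3.82 F [ 0.53 -0.48  0.29] op 0.222
tool shift mm [ 0.1 -0.5 -0.6] rotvec deg [ 0.03 -0.04 -0.42]
```

View pics/w8.png

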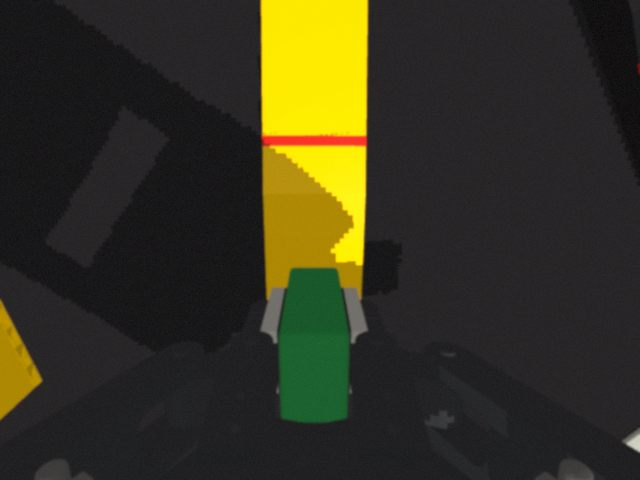

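```bash
python3 -m jog '[{"grip":1,"x":0,"y":-8,"z":0,"rx":0,"ry":0,"rz":-0.7},{"grip":1,"x":-1,"y":-16,"z":0,"rx":0,"ry":0,"rz":0},{"grip":1,"x":-1,"y":-20,"z":0,"rx":0,"ry":0,"rz":0},{"grip":1,"x":-1,"y":-20,"z":0,"rx":0,"ry":0,"rz":0},{"grip":1,"x":-1,"y":-20,"z":0,"rx":0,"ry":0,"rz":0},{"grip":1,"x":-1,"y":-20,"z":0,"rx":0,"ry":0,"rz":0},{"grip":1,"x":-1,"y":-20,"z":0,"rx":0,"ry":0,"rz":0},{"grip":1,"x":-1,"y":-16,"z":0,"rx":0,"ry":0,"rz":0}]'
python3 -m jog '[{"grip":1,"x":-1,"y":-16,"z":0,"rx":0,"ry":0,"rz":0},{"grip":1,"x":-1,"y":-16,"z":0,"rx":0,"ry":0,"rz":0},{"grip":1,"x":-1,"y":-16,"z":0,"rx":0,"ry":0,"rz":0},{"grip":1,"x":-1,"y":-8,"z":0,"rx":0,"ry":0,"rz":0},{"grip":1,"x":0,"y":0,"z":0,"rx":0,"ry":0,"rz":0},{"grip":1,"x":0,"y":0,"z":0,"rx":0,"ry":0,"rz":0}]'
python3 - <<'E'
from h import *
goto([.5531,.0266,.2045],-3.1)
for n in["wrist","scene","top"]:
    c=read_camera(n); cv2.imwrite(f"pics/{n}9.png",c["frame"][:,:,::-1])
E
```

```text
time: 10.43
eef_pos: [0.549, -0.1979, 0.2045]
tcp_rot: [1.0, -0.027, 0.0, 0.0]
contact_force: [-0.3, -1.8, 0.3]
opening: 0.227
time: 10.93
eef_pos: [0.5484, -0.1428, 0.2045]
tcp_rot: [1.0, -0.027, -0.0, -0.001]
contact_force: [0.1, 4.9, 10.1]
opening: 0.224
t 10.9333 pos [ 0.5484 -0.1428  0.2045] yaw -3.11 F [ 0.09  4.92 10.14] op 0.224
tool shift mm [  -4.5 -169.4    0.4] rotvec deg [-0.14  0.   -0.01]
```

View pics/wrist9.png

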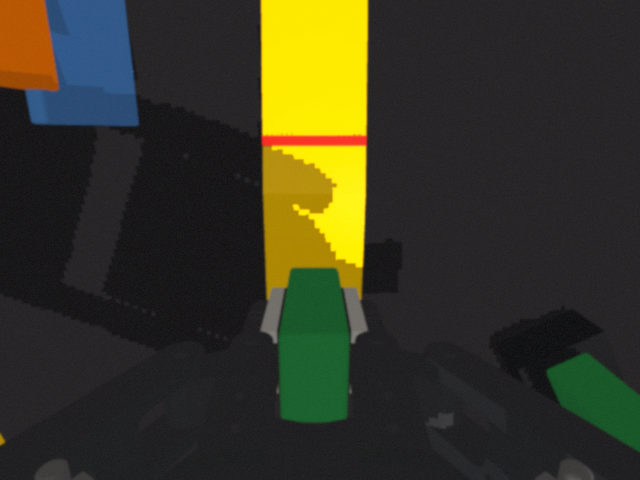

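View pics/scene9.png

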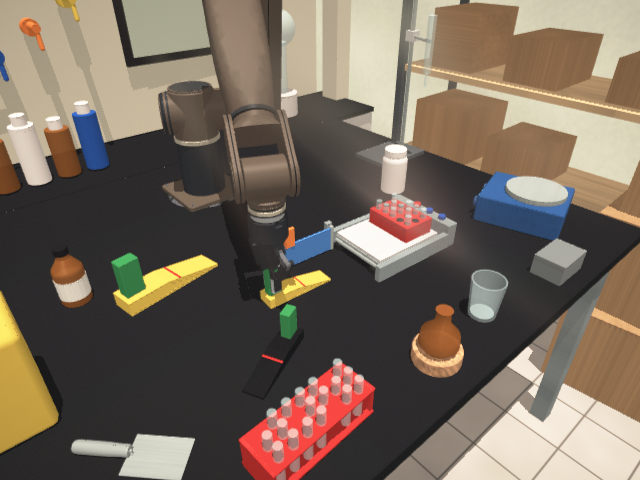

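```bash
python3 -m jog '[{"grip":1,"x":-0.5,"y":-10,"z":0,"rx":0,"ry":0,"rz":0},{"grip":1,"x":-0.5,"y":-16,"z":0,"rx":0,"ry":0,"rz":0},{"grip":1,"x":-0.5,"y":-20,"z":0,"rx":0,"ry":0,"rz":0},{"grip":1,"x":-0.5,"y":-20,"z":0,"rx":0,"ry":0,"rz":0},{"grip":1,"x":-0.5,"y":-18,"z":0,"rx":0,"ry":0,"rz":0},{"grip":1,"x":-0.5,"y":-10,"z":0,"rx":0,"ry":0,"rz":0},{"grip":1,"x":0,"y":-5,"z":0,"rx":0,"ry":0,"rz":0},{"grip":1,"x":0,"y":0,"z":0,"rx":0,"ry":0,"rz":0}]'
python3 -m jog '[{"grip":1,"x":0,"y":0,"z":0,"rx":0,"ry":0,"rz":0},{"grip":1,"x":0,"y":0,"z":0,"rx":0,"ry":0,"rz":0}]'
python3 - <<'E'
from h import *
goto([.5531,.0266,.2045],-3.1)
for n in["wrist","scene","top"]:
    c=read_camera(n); cv2.imwrite(f"pics/{n}10.png",c["frame"][:,:,::-1])
E
```

```text
time: 11.75
eef_pos: [0.5508, -0.0442, 0.2044]
tcp_rot: [1.0, -0.027, 0.0, -0.0]
contact_force: [-0.5, 2.9, 5.8]
opening: 0.227
time: 11.92
eef_pos: [0.5508, -0.0445, 0.2045]
tcp_rot: [1.0, -0.028, 0.0, -0.001]
contact_force: [0.2, 3.3, 6.5]
opening: 0.227
t 11.9167 pos [ 0.5508 -0.0445  0.2045] yaw -3.18 F [0.22 3.3  6.49] op 0.227
tool shift mm [ -1.7 -71.1   0.1] rotvec deg [-0.13 -0.02 -0.08]
```

View pics/wrist10.png

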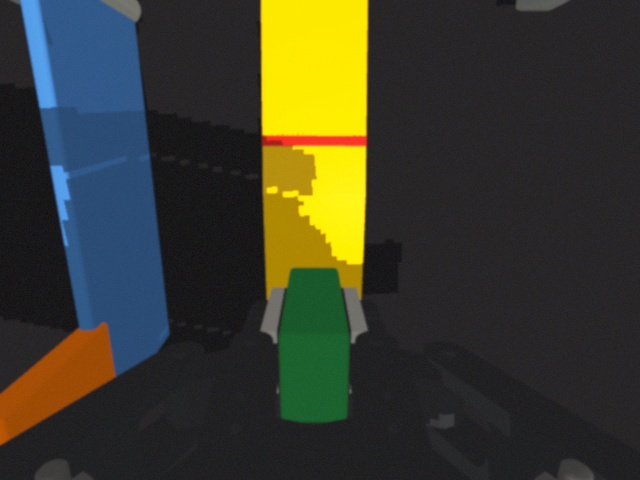

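View pics/top10.png

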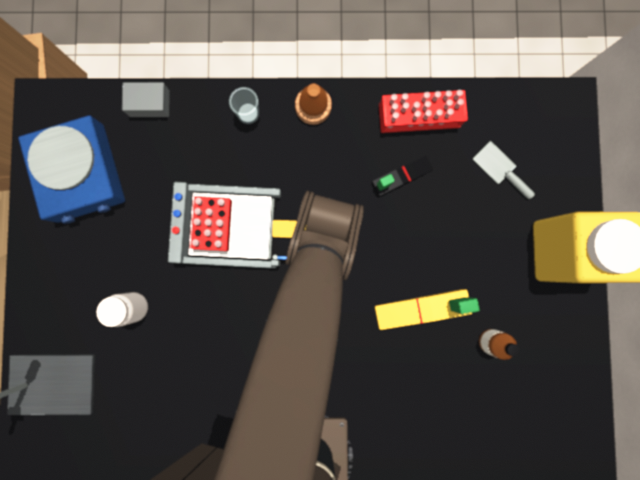

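```bash
python3 -m jog '[{"grip":1,"x":-0.3,"y":-6,"z":0,"rx":0,"ry":0,"rz":0},{"grip":1,"x":-0.3,"y":-8,"z":0,"rx":0,"ry":0,"rz":0},{"grip":1,"x":-0.3,"y":-8,"z":0,"rx":0,"ry":0,"rz":0},{"grip":1,"x":-0.3,"y":-8,"z":0,"rx":0,"ry":0,"rz":0},{"grip":1,"x":-0.3,"y":-8,"z":0,"rx":0,"ry":0,"rz":0},{"grip":1,"x":-0.2,"y":-5,"z":0,"rx":0,"ry":0,"rz":0},{"grip":1,"x":0,"y":0,"z":0,"rx":0,"ry":0,"rz":0},{"grip":1,"x":0,"y":0,"z":0,"rx":0,"ry":0,"rz":0}]'
python3 - <<'E'
from h import *
goto([.5531,.0266,.2045],-3.1)
for n in["wrist","scene","top"]:
    c=read_camera(n); cv2.imwrite(f"pics/{n}11.png",c["frame"][:,:,::-1])
E
```

```text
time: 12.73
eef_pos: [0.5515, -0.0013, 0.2044]
tcp_rot: [1.0, -0.027, 0.0, -0.0]
contact_force: [-0.1, 0.6, 5.5]
opening: 0.227
t 12.7333 pos [ 0.5515 -0.0013  0.2044] yaw -3.12 F [-0.12  0.62  5.46] op 0.227
tool shift mm [  0.1 -28.   -0.1] rotvec deg [-0.05 -0.04 -0.02]
```

View pics/wrist11.png

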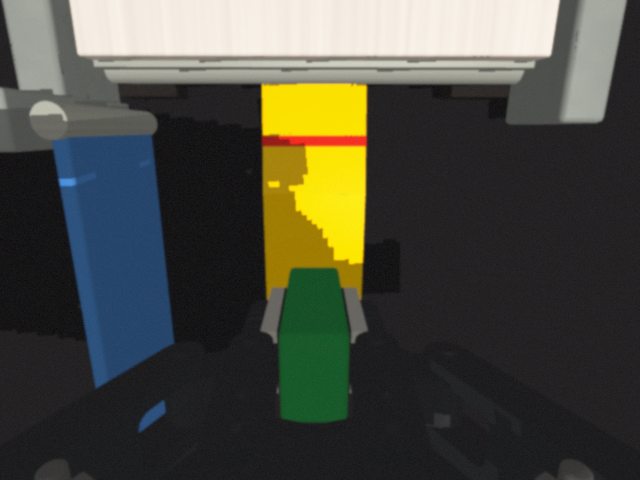

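```bash
python3 - <<'E'
from h import *
W=read_camera("wrist")
f=W["frame"][:,:,::-1]; cv2.imwrite("pics/w11c.png",cv2.resize(f[40:160,230:400],None,fx=4.5,fy=4.5,interpolation=cv2.INTER_CUBIC))
L=atz(W,(314.5,140.5),.018);print("line",L.round(4))
for r in(83,84,85):
    o,d=ray(W,(314.5,r)); dd=d[1:]/np.linalg.norm(d[1:])
    # y where center at z=.020 at perpendicular dist 6mm behind
    p=atz(W,(314.5,r),.020); yc=p[1]+.006/abs(dd[1])*1
    print(r,p.round(4),"lip y",yc.round(4),"gap mm",(yc-L[1])*1000)
E
```

```text
line [0.5546 0.0635 0.018 ]
83 [0.5557 0.0842 0.02  ] lip y 0.0902 gap mm 26.64066331457182
84 [0.5557 0.0838 0.02  ] lip y 0.0898 gap mm 26.295170696800195
85 [0.5557 0.0835 0.02  ] lip y 0.0895 gap mm 25.949252637301452
```

View pics/w11c.png

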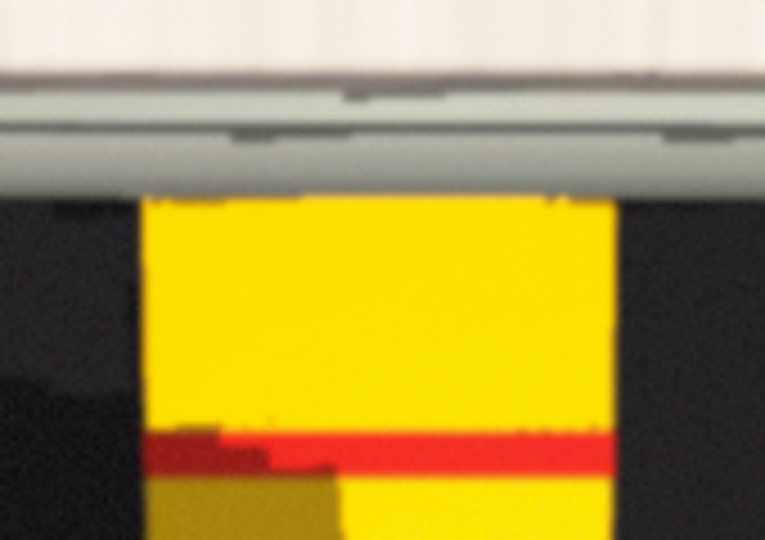

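```bash
python3 -m jog '[{"grip":1,"x":0,"y":-3,"z":0,"rx":0,"ry":0,"rz":0},{"grip":1,"x":0,"y":-3,"z":0,"rx":0,"ry":0,"rz":0},{"grip":1,"x":0,"y":-3,"z":0,"rx":0,"ry":0,"rz":0},{"grip":1,"x":0,"y":-3,"z":0,"rx":0,"ry":0,"rz":0},{"grip":1,"x":0,"y":-2,"z":0,"rx":0,"ry":0,"rz":0},{"grip":1,"x":0,"y":-2,"z":0,"rx":0,"ry":0,"rz":0},{"grip":1,"x":0,"y":0,"z":0,"rx":0,"ry":0,"rz":0},{"grip":1,"x":0,"y":0,"z":0,"rx":0,"ry":0,"rz":0}]' 80
python3 - <<'E'
from h import *
goto([.5531,.0252,.2045],-3.1)
for n in["wrist","scene","top"]:
    c=read_camera(n); cv2.imwrite(f"pics/{n}12.png",c["frame"][:,:,::-1])
E
```

```text
time: 13.6
eef_pos: [0.5525, 0.0129, 0.2045]
tcp_rot: [1.0, -0.027, 0.0, 0.001]
contact_force: [-0.3, -8.5, 5.8]
opening: 0.223
t 13.6 pos [0.5525 0.0129 0.2045] yaw -3.09 F [-0.26 -8.46  5.79] op 0.223
tool shift mm [ -0.  -12.3  -0.1] rotvec deg [ 0.17 -0.05  0.01]
```

View pics/wrist12.png

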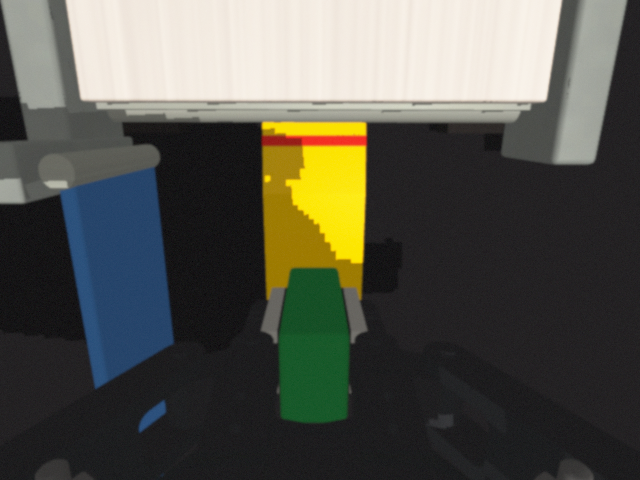

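```bash
python3 -m jog '[{"grip":1,"x":0,"y":-3,"z":0,"rx":0,"ry":0,"rz":0},{"grip":1,"x":0,"y":-3,"z":0,"rx":0,"ry":0,"rz":0},{"grip":1,"x":0,"y":-3,"z":0,"rx":0,"ry":0,"rz":0},{"grip":1,"x":0,"y":-2,"z":0,"rx":0,"ry":0,"rz":0},{"grip":1,"x":0,"y":-1,"z":0,"rx":0,"ry":0,"rz":0},{"grip":1,"x":0,"y":0,"z":0,"rx":0,"ry":0,"rz":0},{"grip":1,"x":0,"y":0,"z":0,"rx":0,"ry":0,"rz":0},{"grip":1,"x":0,"y":0,"z":0,"rx":0,"ry":0,"rz":0}]'
python3 - <<'E'
from h import *
goto([.5531,.0252,.2045],-3.1)
for n in["wrist","scene","top"]:
    c=read_camera(n); cv2.imwrite(f"pics/{n}13.png",c["frame"][:,:,::-1])
    if n=="wrist": cv2.imwrite("pics/w13c.png",cv2.resize(c["frame"][90:210,230:400,::-1],None,fx=4.5,fy=4.5,interpolation=cv2.INTER_CUBIC))
    if n=="scene": cv2.imwrite("pics/s13c.png",cv2.resize(c["frame"][180:300,300:460,::-1],None,fx=5,fy=5,interpolation=cv2.INTER_CUBIC))
E
```

```text
time: 14.42
eef_pos: [0.5531, 0.0247, 0.2045]
tcp_rot: [1.0, -0.027, 0.0, 0.002]
contact_force: [-0.2, -9.2, 5.3]
opening: 0.222
t 14.4167 pos [0.5531 0.0247 0.2045] yaw -3.09 F [-0.22 -9.24  5.26] op 0.222
tool shift mm [-0.  -0.5 -0. ] rotvec deg [ 0.18 -0.05  0.01]
```

View pics/w13c.png

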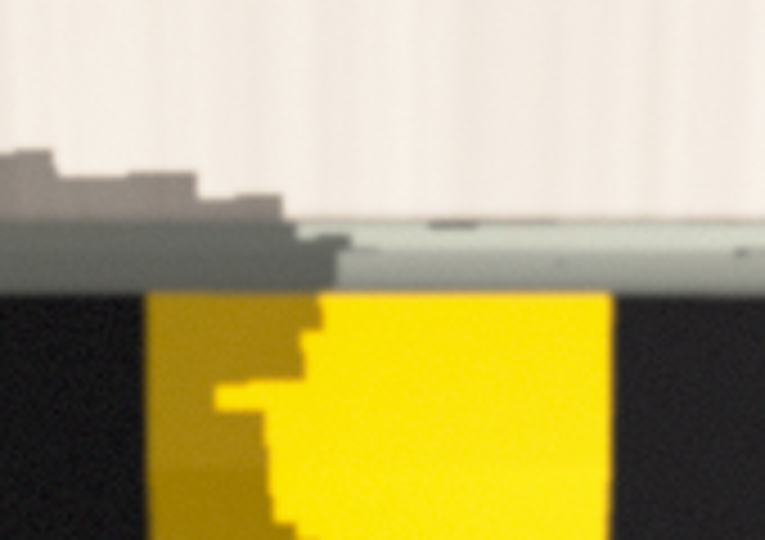

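View pics/s13c.png

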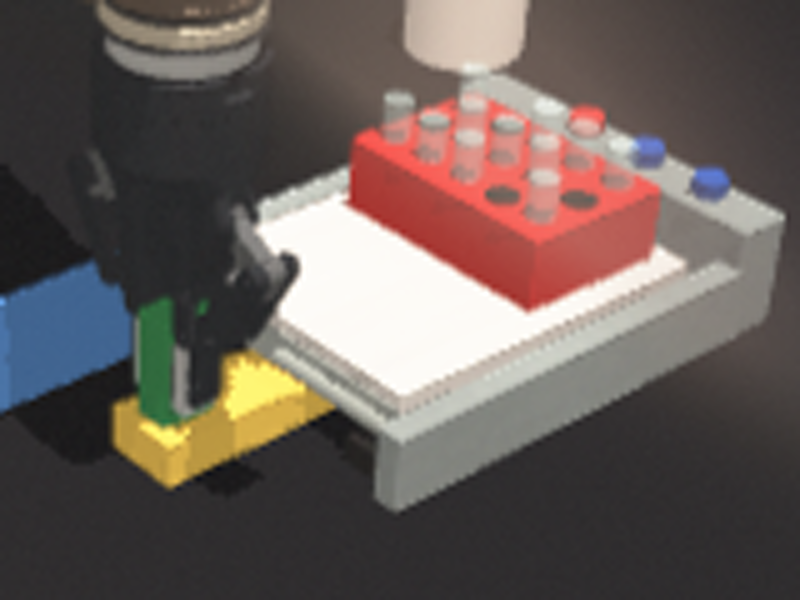

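View pics/wrist13.png

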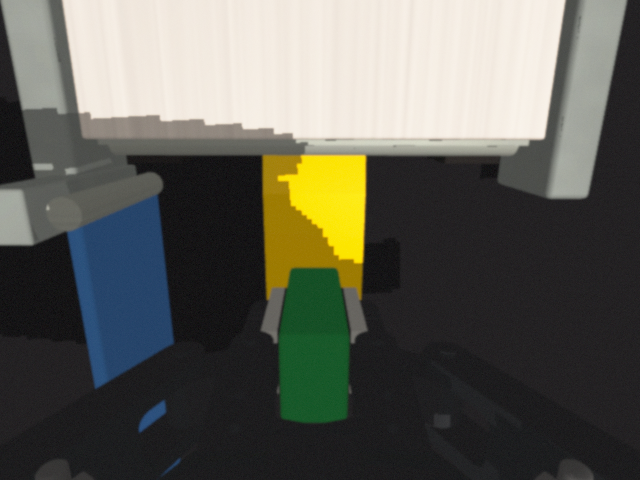

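```bash
python3 - <<'E'
from h import *
from scipy.optimize import brentq
W=read_camera("wrist")
def lipz(r,y=.0901,u=314.5):
    o,d=ray(W,(u,r)); 
    def f(z): 
        a=o[1:];b=d[1:]/np.linalg.norm(d[1:]);v=np.array([y,z])-a
        return abs(b[0]*v[1]-b[1]*v[0])-.006
    zs=np.linspace(0,.05,501);return [round(zs[i],4) for i in range(500) if f(zs[i])*f(zs[i+1])<0]
for r in(154,154.7,155.4): print(r,lipz(r),lipz(r,.0895))
print("corner x=45 y:",atz(W,(314.5,194),.022), "-> x65 at +20mm")
S=read_camera("scene")
goto([.5531,.0252,.2045],-3.1)
E
```

```text
154 [np.float64(0.0231)] [np.float64(0.014)]
154.7 [np.float64(0.0269)] [np.float64(0.018)]
155.4 [np.float64(0.0306)] [np.float64(0.0219)]
corner x=45 y: [0.55520085 0.06865919 0.022     ] -> x65 at +20mm
t 14.6667 pos [0.5531 0.0247 0.2045] yaw -3.09 F [-0.08 -8.8   5.69] op 0.223
tool shift mm [-0.1 -0.5 -0. ] rotvec deg [ 0.18 -0.05  0.01]
```

View pics/top13.png

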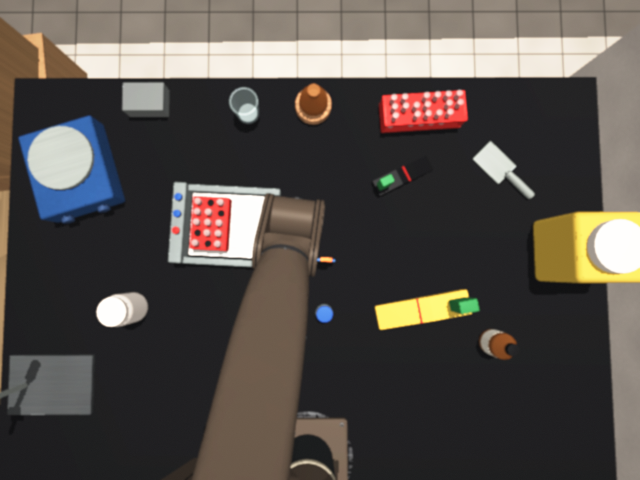

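View pics/scene13.png

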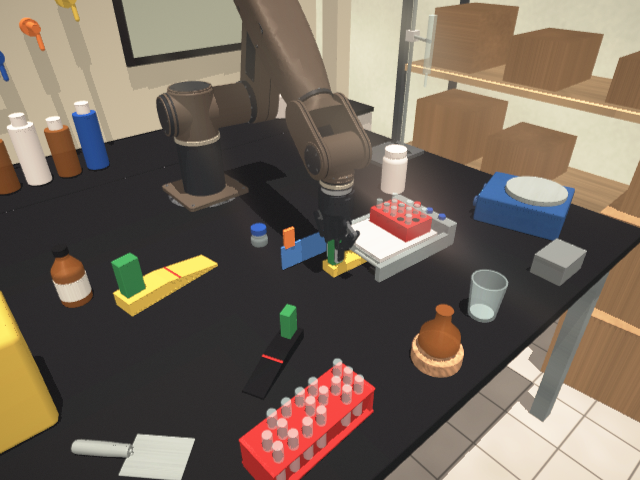

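```bash
python3 - <<'E'
from h import *
S=read_camera("scene"); 
def edge(f,u):
    g=cv2.imread(f)[:,:,1].astype(float)[225:275,u]
    # last crossing of level 150 from bright to dark going down
    i=[k for k in range(len(g)-1) if g[k]>=165>g[k+1]]
    return 225+i[-1]+(g[i[-1]]-165)/(g[i[-1]]-g[i[-1]+1]) if i else np.nan
for u in (366,369,372,375,378,381): print(u,[round(edge(f"pics/{n}.png",u),2) for n in("scene0","scene9","scene10","scene12","scene13")])
a=proj(S,[.62,.085,.03]);print(a,proj(S,[.62,.085,.034])-a)
f=[cv2.imread(f"pics/{n}.png") for n in("scene9","scene13")]
cv2.imwrite("pics/cmp.png",np.hstack([cv2.resize(x[235:275,345:405],None,fx=6,fy=6,interpolation=cv2.INTER_NEAREST) for x in f]))
E
```

```text
366 [np.float64(259.93), np.float64(259.93), np.float64(259.93), np.float64(259.41), np.float64(258.54)]
369 [np.float64(261.9), np.float64(261.93), np.float64(261.9), np.float64(261.34), np.float64(260.59)]
372 [np.float64(263.97), np.float64(263.96), np.float64(263.97), np.float64(263.42), np.float64(262.63)]
375 [np.float64(265.52), np.float64(265.55), np.float64(265.52), np.float64(265.27), np.float64(264.64)]
378 [np.float64(266.91), np.float64(266.85), np.float64(266.88), np.float64(266.88), np.float64(266.91)]
381 [np.float64(267.35), np.float64(267.38), np.float64(267.39), np.float64(267.4), np.float64(267.38)]
[374.81476681 260.98400152] [ 0.1130086  -1.47569663]
```

View pics/cmp.png

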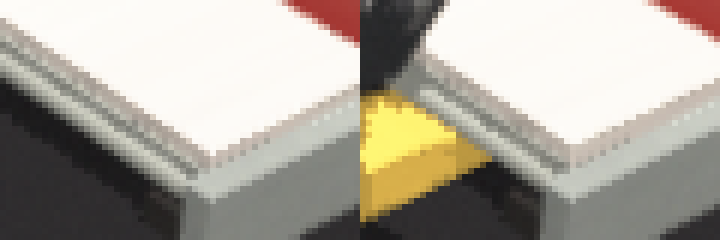

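```bash
python3 -m jog '[{"grip":1,"x":0,"y":-1,"z":0,"rx":0,"ry":0,"rz":0},{"grip":1,"x":0,"y":0,"z":0,"rx":0,"ry":0,"rz":0},{"grip":1,"x":0,"y":0,"z":0,"rx":0,"ry":0,"rz":0},{"grip":1,"x":0,"y":0,"z":0,"rx":0,"ry":0,"rz":0},{"grip":1,"x":0,"y":0,"z":0,"rx":0,"ry":0,"rz":0},{"grip":1,"x":0,"y":0,"z":0,"rx":0,"ry":0,"rz":0}]'
python3 - <<'E'
from h import *
goto([.5531,.0252,.2045],-3.1)
for n in["wrist","scene","top"]:
    c=read_camera(n); cv2.imwrite(f"pics/{n}14.png",c["frame"][:,:,::-1])
    if n=="wrist":
        C=c
def edge(f,u):
    g=cv2.imread(f)[:,:,1].astype(float)[225:275,u]
    i=[k for k in range(len(g)-1) if g[k]>=165>g[k+1]]
    return 225+i[-1]+(g[i[-1]]-165)/(g[i[-1]]-g[i[-1]+1])
print([round(edge("pics/scene9.png",u)-edge("pics/scene14.png",u),2) for u in(366,369,372)])
print("scene check", np.abs(cv2.imread("pics/top14.png").astype(int)-cv2.imread("pics/top0.png")).max(2)[80:200,380:600].mean())
E
```

```text
time: 15.22
eef_pos: [0.5532, 0.0256, 0.2045]
tcp_rot: [1.0, -0.027, 0.0, 0.002]
contact_force: [-1.3, -9.6, 4.3]
opening: 0.227
t 15.2167 pos [0.5532 0.0256 0.2045] yaw -3.09 F [-1.33 -9.59  4.29] op 0.227
tool shift mm [-0.   0.4 -0. ] rotvec deg [ 0.19 -0.05  0.01]
[np.float64(1.45), np.float64(1.4), np.float64(1.45)]
scene check 1.285189393939394
```

View pics/wrist14.png

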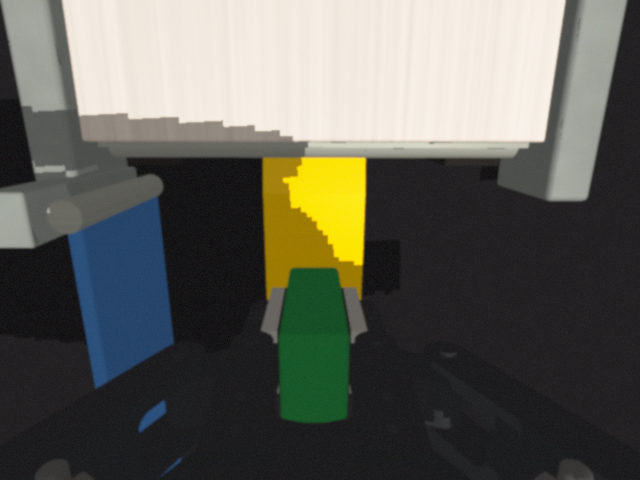

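```bash
python3 - <<'E'
from h import *
from plant import sign_off
def cen(f):
    h=cv2.cvtColor(cv2.imread(f),cv2.COLOR_BGR2HSV)[215:255,275:310]; m=cv2.inRange(h,(3,180,90),(16,255,255)); M=cv2.moments(m,True); return M["m10"]/M["m00"],M["m01"]/M["m00"],M["m00"]
a,b=cen("pics/scene9.png"),cen("pics/scene14.png");print(a,b)
if abs(a[0]-b[0])<1 and abs(a[1]-b[1])<1: print(sign_off())
E
```

```text
(14.75609756097561, 23.69918699186992, 123.0) (13.67032967032967, 22.153846153846153, 182.0)
```

```bash
python3 - <<'E'
from h import *
f=[cv2.imread(f"pics/{n}.png")[215:275,270:345] for n in("scene5","scene9","scene14")]
cv2.imwrite("pics/cmp2.png",np.hstack([cv2.resize(x,None,fx=3.5,fy=3.5,interpolation=cv2.INTER_CUBIC) for x in f]))
f=[cv2.imread(f"pics/{n}.png")[235:285,265:345] for n in("top5","top14")]
cv2.imwrite("pics/cmp3.png",np.hstack([cv2.resize(x,None,fx=5,fy=5,interpolation=cv2.INTER_CUBIC) for x in f]))
E
```

```text
(no output)
```

View pics/cmp2.png

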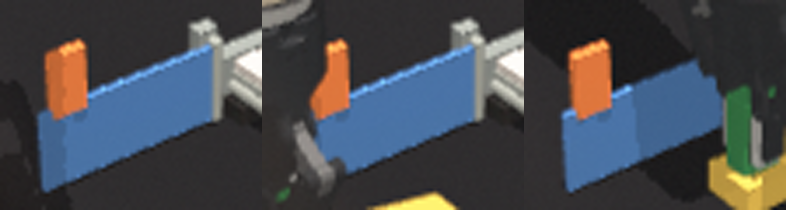

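View pics/cmp3.png

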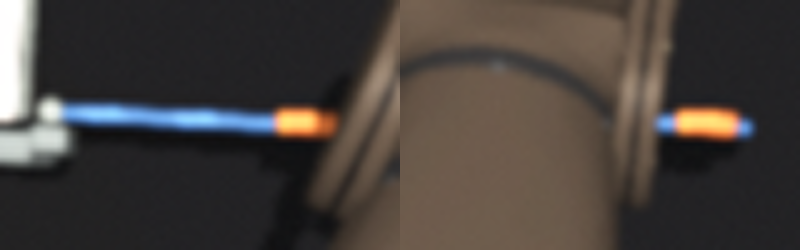

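The flap hasn't moved between scene5 and scene14: the tab spans columns 45–87 of the crop in both. The mismatch in the last check came from the gripper hiding part of the tab in scene9.

```bash
python3 -c "
from plant import sign_off
print(sign_off())"
```

```text
the job is handed in; nothing more can be done
None
```

I swung the flap square by its orange tab. Then I gripped the smaller yellow wedge by its green grip and slid it along the bench until the lip stood about over its red line. I handed the job in at about 15 s of the 64 s, still holding the wedge there.

- **Flap:** it points at about -93.1° against about -92.9° for the warmer's axis, so it is square to within roughly 1°. One automatic check of the tab disagreed because the gripper hid part of it in the earlier picture. Comparing unobstructed scene views, the tab had not moved since I released it.
- **Lift:** the tray edge rose about 1.43 px in the scene camera, which is about 3.7–3.9 mm. The arm's travel from the measured lip position gives about 4.0 mm. The wrist view was too insensitive to give a third figure.
- **Contact:** the tool reads about 10 N of push-back and 4–6 N of upward force from the bench. The wedge had not slipped in the grip when the red line was last visible, 12 mm before the end. The last wrist view shows nothing but the wedge under the lip.
- **Rest of the bench:** in the last top picture, compared by eye, the other things stand where they were. A pixel comparison covered only the patch with the black wedge, red rack and scraper, and it showed no change.

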